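Clamp the panel in the drilling fixture and start the cycle

TASK

Get the drilling fixture going: push the longer clamp arm all the way down until it lies level over the perforated clear panel, then push the shorter clamp arm down level in the same way, and only then press the square key on the grey control box fully in, hold it in for about half a second and let it spring back. Only push with the fingers: do not pick up or carry anything, do not press the round key, leave the panel in its nest and the other things where they are, and leave both clamps down.

Things in the scene. Friction and masses are not known exactly. Their poses are not given: they have to be found in the camera images.
- fixture: Fixed aluminium plate 220 (x) x 240 (y) x 12 mm, left or right of the centre line (control box on the other side), yaw up to 0.25 rad. Origin: centre of its underside, z up. Low strips, top 21 mm above the table, frame the panel. Two steel clamps stand near its far (+x) edge, 140 mm apart in y, arms pointing to its -x over the panel; which is on the left varies.
- panel: Loose perforated clear plastic panel 120 x 200 x 6 mm, 175 to 350 g, lying in the nest on the fixture (2 mm play), top 18 mm above the table. Origin at the centre of its underside.
- long_clamp (a joint): Hinge of the longer clamp arm (106 mm from hinge to tip), rad. Starts raised, at 0 to 0.2; its stop is at 0.70, where the arm is level (angle above level = 0.70 minus the value) and its rubber foot meets the panel. Stiff (0.3 N m friction, no spring: 3 to 5 N at the pad); stays where it is left. Axis parallel to the fixture's y.
- long_clamp_pad (a point): Centre of the top face of the square pad (28 x 28 mm, 10 mm thick) ending the longer arm, 92 mm along the arm from the hinge, 5 mm above the arm's centreline; it moves with the arm. The 16 mm wide arm runs to the hinge, its top flush with the pad. 49 mm above the table when level. For directions use fixture.
- long_clamp_hinge (a point): Point on the hinge axis of the longer clamp, 44 mm above the table, in the middle of the arm's width.
- short_clamp (a joint): Hinge of the shorter clamp arm (72 mm from hinge to tip), rad; same meaning, start range, stop at 0.70 and stiffness as long_clamp (5 to 8 N at the pad).
- short_clamp_pad (a point): Centre of the top face of the same kind of 28 x 28 mm pad on the shorter arm, 58 mm along the arm from the hinge and 5 mm above the arm's centreline; 49 mm above the table with the arm level.
- short_clamp_hinge (a point): Point on the hinge axis of the shorter clamp, 44 mm above the table.
- control_box: Grey steel box 150 (x) x 170 (y) x 55 mm high, fixed to the table, yaw up to 0.4 rad. Origin: centre of its underside, z up. On top, 35 mm in front (-x) of its centre, stand two black keys in steel bezels, 86 mm apart in y; which is on the left varies. Behind them are a round dial, 14 mm high, and a loose steel block.
- square_key (a joint): Travel of the square key, m: 0 out, 0.006 fully in, straight down, spring-returned (1.5 N to start, 5 N fully in).
- square_key_top (a point): Centre of the top of the square black key, 32 x 32 mm, 75 mm above the table when out; it stands 12 mm above its 46 mm square bezel.
- round_key (a joint): Travel of the round key, m: as for the square key. Not to be pressed.
- round_key_top (a point): Centre of the top of the round black key, 32 mm across, 75 mm above the table when out, in a round bezel 46 mm across.
- bit_block: Bystander: loose wooden block 34 x 60 x 22 mm with four drill bits standing in it (44 mm high in all), on the panel midway between the clamps. Origin at the centre of its underside.
- setup_block: Bystander: loose drilled steel block 50 x 75 x 25 mm lying on the control box behind the keys, top 80 mm above the table. Origin under its centre.
- screwdriver: Bystander: screwdriver lying on the table beyond the fixture and the box.
- solvent_can: Bystander: small closed metal can, 66 mm across, about 130 mm high, at the left of the table. Origin under its centre.
- paint_can: Bystander: open blue paint can, 108 mm across, 120 mm high, at the right of the table. Origin under its centre.
- tape_roll: Bystander: roll 90 mm across, 25 mm high, lying on the table beyond the fixture and the box.
- bench_brush: Bystander: black bench brush with a wooden handle, about 280 mm long and 50 mm high, lying at the left.
Not all that is in view belongs to the job. Leave any green look-alike of the panel alone.

How it is judged:
By the outcome, as a careful person would: the job done as asked, in the order asked, and still so for the second after the job is handed in, with the robot touching nothing.
It also fails if it takes over 48 s, if anything falls off the work surface, if the arm or the gripper's body presses on something with over 40 N, if the wrist force passes 120 N, or if a joint passes its speed limit or range.

ROBOT

A 7-joint arm with a two-finger parallel gripper is mounted at the origin on the work surface. World frame = base frame: x ahead of the robot, y to its left, z up, the work surface at z = 0. Lengths are in m, angles in rad, forces in N, time in s.
With the tool pointing down it reaches from about 0.4 to 0.85 m from the base axis. Payload 4.5 kg.
Tool frame: the origin (TCP) lies at the very end of the fingers, on their centre line; the grasp point (between the pads) lies 19 mm behind it (tcp_to_grasp is the z of the grasp point in the tool frame, in m); z points along the fingers, y is the line along which they close (so a half turn about z gives the same grasp; the last joint's range is limited). The gripper opens to 88 mm and grips with 3 to 60 N. Pads are 18 mm wide; open, the fingers measure 123 mm over their backs; the gripper's body (75 mm by 187 mm) begins 45 mm behind the grasp point.
Start: joints at [-1.288, 0.689, -0.195, 1.565, 0.157, 0.902, -0.215], TCP at [0.154, 0.606, 0.239] pointing down, gripper open.
Joint ranges: [-3.01, 3.01], [-0.46, 2.08], [-1.47, 1.51], [0.13, 2.56], [-1, 4.14], [0.04, 2.09], [-2.66, 2.66]. Speed limits (rad/s): [2.57, 2.57, 3.14, 3.14, 3.14, 3.14, 3.14].

INTERFACE

Orientations are given as a unit quaternion [x, y, z, w].
In Python, from plant import * gives the robot as it stands. The module is installed in compiled form; this text tells all that it offers.
- The arm moves only by the shell command python3 -m jog 'ROWS' [OPENING] [FORCE]. ROWS is JSON, a list that holds one entry, the list of rows, each a list of 6 numbers: the shift along the tool's x, y, z in m, then the turn, a rotation vector about the tool's x, y, z in rad. In form: [[[dx, dy, dz, ax, ay, az], ...]]. A call has 1 to 12 rows; each row shifts and turns the commanded pose from where the row before left it, along the tool's axes as they then stand; what a row does not reach is not made up. A row lasts 1/8 s, in which the tool goes at most 62.5 mm and 10.7 degrees, less where a joint would pass 70% of its speed; a pose out of reach is approached as far as the arm can. A call with a gripper value outside its range is refused whole. OPENING is the finger opening in m, from 0 to 0.0881, set as the call begins (- or left out, the last holds). The fingers move at their own pace and stop on an object; FORCE is the grip in N (left out, the last holds). Time passes only in rows, so rows that do not move let the fingers close. It gives the time, the measured TCP pose, the force, the opening and the grip force at its end, in the units of the state.
- get_state(): the state, without advancing time (a new reading comes with each control period).
- snapshot(name): name is "side" or "top"; returns a dict with "frame" (480x640x3 uint8, red, green, blue), "mtx" (3x3 intrinsics, pixels), "xyz" and "orientation" of the camera in the world. Camera axes: x right, y down, z forward; pixel columns grow to the right and rows downward; lengths in m; the calibration is good to about 2 mm. A picture is of the moment at which its call begins. There is no depth.
- finish_job(): hands the job in; it is judged then, once.
The state is a dict: "clock": time; "q": joint angles; "qd": joint speeds; "joint_torque": joint torques, N m; "tool_pos": TCP position; "eef_rot": TCP orientation; "contact_force": force on the tool from outside, world axes, zero at the start; "moment": the same for the moment, N m; "opening": opening from 0.0 (shut) to 1.0 (fully open); "finger_force": force on a finger pad.
Only numpy, scipy, OpenCV 4.12 (cv2) and the standard library are available. Lean on these libraries where they do the work, as an engineer would, in place of code of your own. Each camera call takes 0.05 s, during which the arm holds its last target. There are 200 camera calls.

## Working session

There is one attempt and no reset: what is moved stays moved. The work goes in short steps, Python scripts to look and compute and a shell command to move; the robot and the scene stay as the last step left them, time stands still between calls to the robot, and variables do not carry over. Pictures are saved under pics/ and viewed, at most 10 in all, crops included, and the job is handed in when it is done.

```bash
mkdir -p pics
cat > h.py <<'E'
from plant import *
import numpy as np, cv2
from scipy.spatial.transform import Rotation as R
def save(name,fn,crop=None,scale=1):
    s=snapshot(name); f=s["frame"][:,:,::-1]
    if crop: x0,y0,x1,y1=crop; f=f[y0:y1,x0:x1]
    cv2.imwrite("pics/"+fn,cv2.resize(f,None,fx=scale,fy=scale,interpolation=cv2.INTER_CUBIC)); return s
def ray(s,uv,z):
    K=np.array(s["mtx"]);Rm=R.from_quat(s["orientation"]).as_matrix();c=np.array(s["xyz"])
    d=Rm@np.linalg.inv(K)@np.array([uv[0],uv[1],1.]); return c+d*(z-c[2])/d[2]
def proj(s,p):
    K=np.array(s["mtx"]);Rm=R.from_quat(s["orientation"]).as_matrix();c=np.array(s["xyz"])
    q=K@(Rm.T@(np.array(p)-c)); return q[:2]/q[2]
E
python3 - <<'E'
from h import *
for n in("top","side"):
    s=save(n,n+"0.png",scale=1.25); print(n,s["mtx"],s["xyz"],s["orientation"])
st=get_state(); print(st)
E
```

```text
top [[510.2325117    0.         314.45228179]
 [  0.         510.2325117  246.80564386]
 [  0.           0.           1.        ]] [ 0.36685872 -0.02493048  1.14659392] [-0.69725951  0.71120094 -0.05996984  0.06652833]
side [[539.08598529   0.         315.36647115]
 [  0.         539.08598529 240.75448004]
 [  0.           0.           1.        ]] [0.29539334 0.83000853 0.7805309 ] [-0.12050797  0.88504266 -0.44404177  0.07074049]
{'clock': 0.1, 'q': array([-1.28820653,  0.68987294, -0.19452204,  1.56625949,  0.15731306,
        0.90252005, -0.21510922]), 'qd': array([ 0.00021462, -0.00269135,  0.00071165, -0.0019203 ,  0.00049419,
       -0.0007573 , -0.00029394]), 'joint_torque': array([-4.22216021e-03, -5.28488803e+01, -1.27165798e+00, -1.53833270e+01,
       -5.25755505e-02,  2.06816650e-03,  3.52449069e-05]), 'tool_pos': array([0.15379761, 0.6051799 , 0.23800207]), 'eef_rot': array([ 1.24035044e-01,  9.92277488e-01, -8.32911758e-04, -3.49356383e-05]), 'contact_force': array([-0.49101168, -0.19541275,  0.27878934]), 'moment': array([-0.03446649, -0.00628682,  0.01330618]), 'finger_force': 0.0, 'opening': 0.995421849530883}
```

View pics/top0.png

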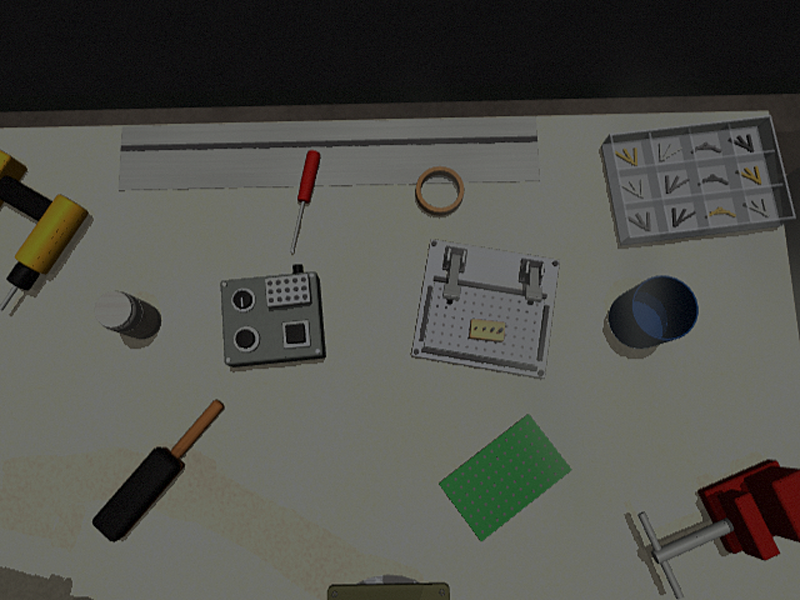

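View pics/side0.png

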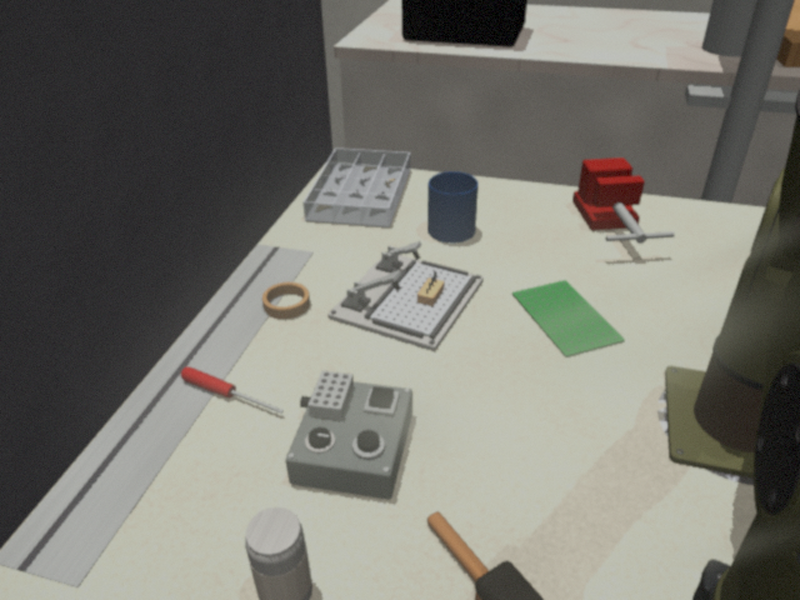

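The top view shows the fixture at about (485,308) px with one clamp at (452,275) and the other at (532,278). The box is at about (272,320).

Candidates (px in the 1.25x top view):
- **Clamps:** left arm (452,275), which looks longer, and right arm (532,278).
- **Keys:** square (296,334), round (246,338), dial (243,299).
- **Panel:** the clear panel in the nest, versus the green look-alike at (505,478), which I'll leave alone.

Next is a close crop of each area.

Run:
```python
from h import *
s=snapshot("top"); f=s["frame"][:,:,::-1]
a=cv2.resize(f[185:310,325:455],None,fx=4.6,fy=4.6,interpolation=cv2.INTER_CUBIC)
a=cv2.convertScaleAbs(a,alpha=1.6)
cv2.imwrite("pics/fix.png",a)
s=snapshot("side"); f=s["frame"][:,:,::-1]
a=cv2.resize(f[185:285,255:395],None,fx=5.5,fy=5.5,interpolation=cv2.INTER_CUBIC)
cv2.imwrite("pics/fixs.png",a)
# rough
s=snapshot("top")
for n,p,z in[("sq",(296,334),.075),("rd",(246,338),.075),("dial",(243,299),.069)]:
    print(n,ray(s,np.array(p)/1.25,z))
for p in[(434,243),(558,263),(544,373),(416,352)]: print(ray(s,np.array(p)/1.25,.012))
for p in[(222,282),(320,272),(324,358),(229,364)]: print("box",ray(s,np.array(p)/1.25,.055))
```

```text
sq [0.52043659 0.14884437 0.075     ]
rd [0.51531258 0.23380511 0.075     ]
dial [0.58414616 0.24196222 0.069     ]
[ 0.69336702 -0.09396023  0.012     ]
[ 0.65058601 -0.31906727  0.012     ]
[ 0.45080639 -0.28137252  0.012     ]
[ 0.49266576 -0.05576516  0.012     ]
box [0.61821912 0.28314441 0.055     ]
box [0.63257446 0.11070219 0.055     ]
box [0.480721   0.10357957 0.055     ]
box [0.4736479 0.2668933 0.055    ]
```

View pics/fix.png

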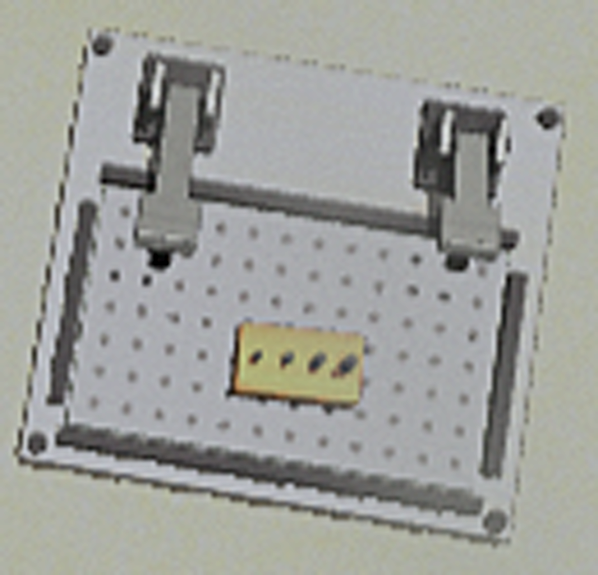

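View pics/fixs.png

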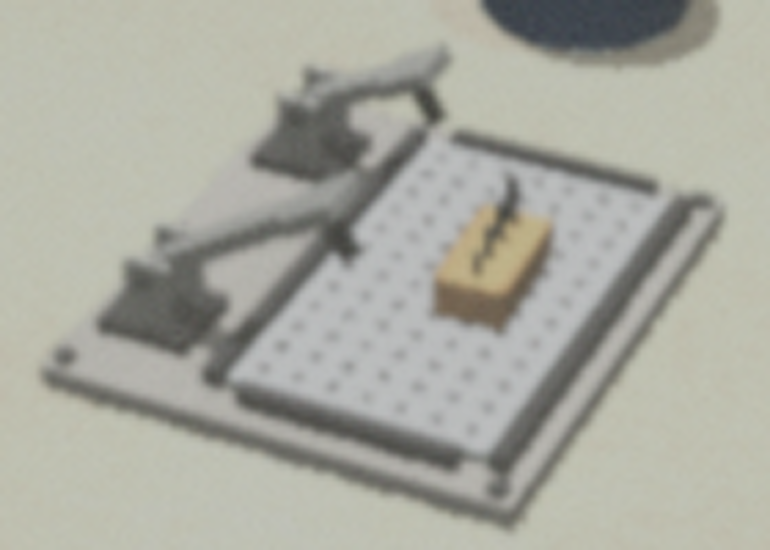

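The crops show the left clamp's arm is the longer one (pad at crop (168,217), hinge near (180,80)) and the right one is shorter (pad (474,225)). Both are raised. Next I fit the fixture pose and the arm angles.

```bash
cat > fit.py <<'E'
from h import *
from scipy.optimize import least_squares
t=snapshot("top"); sd=snapshot("side")
T=lambda u,v:(325+u/4.6,185+v/4.6); S=lambda u,v:(255+u/5.5,185+v/5.5)
scr=[ray(t,T(*p),.012)[:2] for p in[(101,45),(547,118),(495,521),(37,443)]]
c=np.mean(scr,0); d=scr[0]-scr[3]+scr[1]-scr[2]; yaw=np.arctan2(d[1],d[0])
print("c",c,"yaw",yaw,"sizes",[np.linalg.norm(scr[i]-scr[(i+1)%4]) for i in range(4)])
ex=np.array([np.cos(yaw),np.sin(yaw),0]); ey=np.array([-ex[1],ex[0],0])
def pad(hx,y,L,th):
    a=.7-th; return np.r_[c,0.044]+ex*(hx-L*np.cos(a)+5e-3*np.sin(a)*1)+ey*y+np.array([0,0,L*np.sin(a)+5e-3*np.cos(a)])
obs=[(T(168,217),S(350,190),.092,.07),(T(474,225),S(440,60),.058,-.07)]
def f(x):
    r=[]
    for i,(a,b,L,y) in enumerate(obs):
        p=pad(x[0],y+x[3],L,x[1+i]); r+=list(proj(t,p)-a)+list(.7*(proj(sd,p)-b))
    return r
o=least_squares(f,[.08,.1,.1,0]); print(o.x,np.round(o.fun,1))
st=get_state(); Rt=R.from_quat(st["eef_rot"]).as_matrix(); p0=st["tool_pos"]
def show(n,p): print(n,np.round(p,4),"toolshift from now",np.round(Rt.T@(p-p0),4))
for n,L,y,th in[("long",.092,.07,o.x[1]),("short",.058,-.07,o.x[2])]:
    show(n+" now",pad(o.x[0],y+o.x[3],L,th)); show(n+" lvl",pad(o.x[0],y+o.x[3],L,.7))
print("tool axes\n",Rt.round(3))
E
python3 fit.py
```

```text
c [ 0.57178192 -0.18468438] yaw -0.18562568928182033 sizes [np.float64(0.22403588827075038), np.float64(0.20243177631525985), np.float64(0.22334725377801334), np.float64(0.20256786254932593)]
[ 0.06229756 -0.012316    0.01019099 -0.00093372] [ 0.4  1.6 -2.5 -0.4  0.1  1.3 -2.1 -0.5]
long now [ 0.5805 -0.1161  0.1079] toolshift from now [-0.5912 -0.5944  0.1308]
long lvl [ 0.5553 -0.1113  0.049 ] toolshift from now [-0.5656 -0.596   0.1898]
short now [ 0.5791 -0.2582  0.0848] toolshift from now [-0.6248 -0.7325  0.154 ]
short lvl [ 0.5629 -0.2552  0.049 ] toolshift from now [-0.6084 -0.7336  0.1898]
tool axes
 [[-0.969  0.246 -0.   ]
 [ 0.246  0.969 -0.   ]
 [-0.    -0.    -1.   ]]
```

```bash
python3 -m jog '[[[-0.04,-0.04,0,0,0,0],[-0.042,-0.042,0,0,0,0],[-0.042,-0.042,0,0,0,0],[-0.042,-0.042,0,0,0,0],[-0.042,-0.042,0,0,0,0],[-0.042,-0.042,0,0,0,0],[-0.042,-0.042,0,0,0,0],[-0.042,-0.042,0,0,0,0],[-0.042,-0.042,0,0,0,0],[-0.042,-0.042,0,0,0,0],[-0.042,-0.042,0,0,0,0],[-0.04,-0.04,0,0,0,0]]]' 0 20; python3 fit.py | sed -n 3,9p
```

```text
clock: 1.85
tool_pos: [0.5164, -0.0039, 0.2389]
eef_rot: [0.124, 0.992, 0.0, 0.0]
contact_force: [1.2, 0.6, 0.2]
opening: 0.004
finger_force: 0.0
long now [ 0.5805 -0.1161  0.1079] toolshift from now [-0.0873 -0.0864  0.1312]
long lvl [ 0.5553 -0.1113  0.049 ] toolshift from now [-0.0615 -0.0882  0.19  ]
short now [ 0.5791 -0.2582  0.0848] toolshift from now [-0.1224 -0.2241  0.1548]
short lvl [ 0.5629 -0.2552  0.049 ] toolshift from now [-0.1059 -0.2252  0.1906]
tool axes
 [[-0.966  0.258  0.002]
 [ 0.258  0.966 -0.004]
```

```bash
python3 -m jog '[[[-0.044,-0.044,0,0,0,0],[-0.044,-0.043,0,0,0,0],[0,0,0.05,0,0,0],[0,0,0.05,0,0,0],[0,0,0.01,0,0,0],[0,0,0,0,0,0]]]'; python3 fit.py | sed -n 3,6p
python3 - <<'E'
from h import *
t=snapshot("top")["frame"][185:310,325:455]; s=snapshot("side")["frame"][150:275,265:395]
r=lambda a:cv2.resize(a[:,:,::-1],None,fx=3,fy=3,interpolation=cv2.INTER_CUBIC)
cv2.imwrite("pics/a.png",np.hstack([cv2.convertScaleAbs(r(t),alpha=1.5),r(s)]))
E
```

```text
clock: 2.7
tool_pos: [0.5795, -0.1072, 0.1292]
eef_rot: [0.124, 0.992, 0.0, 0.0]
contact_force: [0.2, 0.8, 0.8]
opening: 0.007
finger_force: 0.0
long now [ 0.5805 -0.1161  0.1079] toolshift from now [-0.0019 -0.0082  0.0227]
long lvl [ 0.5553 -0.1113  0.049 ] toolshift from now [ 0.0239 -0.0099  0.0815]
short now [ 0.5791 -0.2582  0.0848] toolshift from now [-0.0353 -0.1464  0.0459]
short lvl [ 0.5629 -0.2552  0.049 ] toolshift from now [-0.0188 -0.1475  0.0816]
```

View pics/a.png

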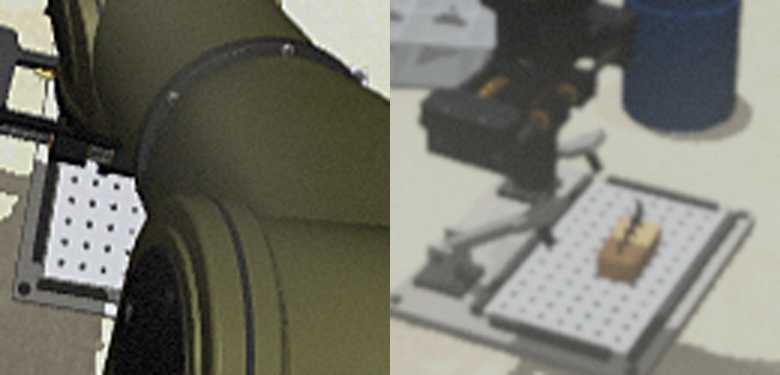

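The side view shows the fingers (540,190) right above the long clamp's pad (545,210), in line with the fit. I'll shift 8 mm in y and follow the arm's arc down.

```bash
python3 -m jog '[[[0,-0.008,0,0,0,0],[0,0,0.018,0,0,0],[0,0,0.004,0,0,0],[0.0066,0,0.0078,0,0,0],[0.0052,0,0.0075,0,0,0],[0.0045,0,0.008,0,0,0],[0.0036,0,0.0084,0,0,0],[0,0,0,0,0,0]]]'; python3 fit.py | sed -n 3,4p
```

```text
clock: 3.9
tool_pos: [0.5569, -0.1101, 0.0741]
eef_rot: [0.124, 0.992, 0.0, -0.001]
contact_force: [-0.8, -0.6, 0.3]
opening: 0.007
finger_force: 0.0
long now [ 0.5805 -0.1161  0.1079] toolshift from now [-0.0239  0.0002 -0.0334]
long lvl [ 0.5553 -0.1113  0.049 ] toolshift from now [ 0.0016 -0.0014  0.0256]
```

Run:
```python
from h import *
save("side","b.png",(265,150,395,275),4.6)
```

```text
(no output)
```

View pics/b.png

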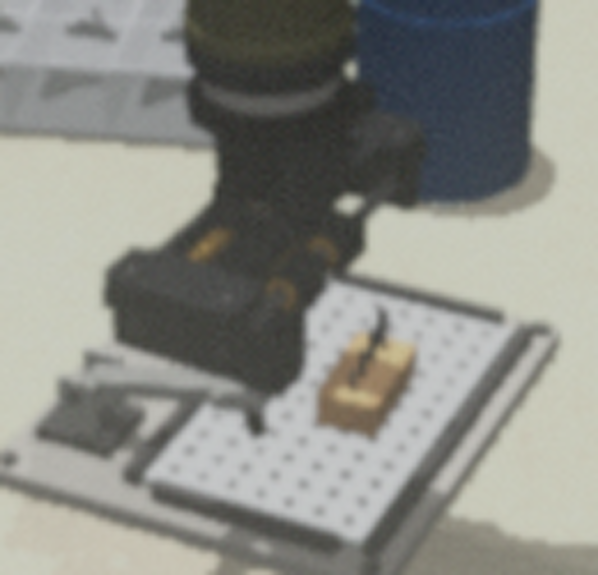

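The long arm is coming down, with its pad at (245,390) under the fingers and its foot at (258,425) nearing the panel. I'll continue to the stop.

```bash
python3 -m jog '[[[0.001,0,0.0088,0,0,0],[0.0005,0,0.009,0,0,0],[0,0,0.008,0,0,0],[0,0,0.003,0,0,0],[0,0,0,0,0,0]]]'
```

```text
clock: 4.68
tool_pos: [0.5558, -0.1103, 0.0489]
eef_rot: [0.124, 0.992, -0.001, -0.0]
contact_force: [-7.9, 2.0, 32.3]
opening: 0.008
finger_force: 16.0
```

```bash
python3 -m jog '[[[0,0,-0.02,0,0,0],[0,0,-0.03,0,0,0],[0,0,-0.03,0,0,0],[-0.015,-0.034,0,0,0,0],[-0.015,-0.034,0,0,0,0],[-0.015,-0.035,0,0,0,0],[-0.014,-0.035,0,0,0,0],[0,0,0,0,0,0],[0,0,0,0,0,0]]]'
python3 - <<'E'
from h import *
save("side","c.png",(265,150,395,275),4.6)
E
python3 fit.py | sed -n 5,6p
```

```text
clock: 5.8
tool_pos: [0.5799, -0.2576, 0.1256]
eef_rot: [0.124, 0.992, 0.001, -0.0]
contact_force: [0.0, 0.8, 0.0]
opening: 0.005
finger_force: 0.0
short now [ 0.5791 -0.2582  0.0848] toolshift from now [ 0.0006 -0.0017  0.0413]
short lvl [ 0.5629 -0.2552  0.049 ] toolshift from now [ 0.017  -0.0028  0.0771]
```

View pics/c.png

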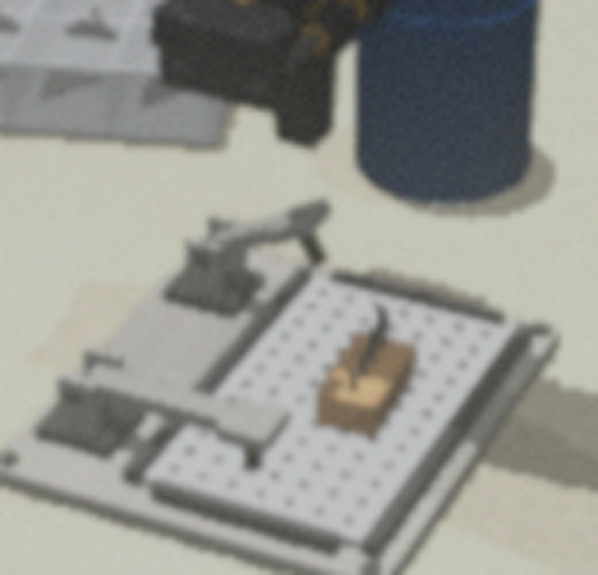

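The long arm lies level with its foot on the panel at (253,460). The fingers (305,130) are above the short clamp's pad (310,212). I'll push that one down next.

```bash
python3 -m jog '[[[0,-0.001,0.02,0,0,0],[0,0,0.018,0,0,0],[0,0,0.003,0,0,0],[0.0057,0,0.0066,0,0,0],[0.0047,0,0.0074,0,0,0],[0.0035,0,0.0081,0,0,0],[0.002,0,0.0083,0,0,0],[0.0005,0,0.006,0,0,0],[0,0,0.0025,0,0,0],[0,0,0,0,0,0]]]'
```

```text
clock: 7.2
tool_pos: [0.5637, -0.2558, 0.0491]
eef_rot: [0.124, 0.992, -0.001, 0.0]
contact_force: [-4.4, 0.9, 26.5]
opening: 0.006
finger_force: 13.1
```

```bash
python3 -m jog '[[[0,0,-0.02,0,0,0],[0,0,-0.04,0,0,0],[0,0,-0.04,0,0,0],[0.0177,0.0477,0,0,0,0],[0.0177,0.0477,0,0,0,0],[0.0177,0.0477,0,0,0,0],[0.0177,0.0477,0,0,0,0],[0.0177,0.0477,0,0,0,0],[0.0177,0.0477,0,0,0,0],[0.0177,0.0477,0,0,0,0],[0.0177,0.0477,0,0,0,0]]]';  python3 -m jog '[[[0,0,0.02,0,0,0],[0,0,0,0,0,0]]]'
python3 - <<'E'
from h import *
s=snapshot("side"); print(proj(s,get_state()["tool_pos"]),ray(s,(382/1.25,399/1.25),.075),ray(s,(369/1.25,441/1.25),.075))
f=s["frame"][:,:,::-1]
r=lambda a:cv2.resize(a,None,fx=3,fy=3,interpolation=cv2.INTER_CUBIC)
cv2.imwrite("pics/d.png",np.hstack([r(f[270:400,220:350]),r(f[175:305,265:395])]))
E
```

```text
clock: 8.57
tool_pos: [0.5187, 0.15, 0.1457]
eef_rot: [0.124, 0.992, -0.001, -0.001]
contact_force: [0.8, -0.1, 1.0]
opening: 0.006
finger_force: 0.0
clock: 8.82
tool_pos: [0.5181, 0.1485, 0.1249]
eef_rot: [0.124, 0.992, -0.002, -0.002]
contact_force: [0.8, -0.6, 0.6]
opening: 0.005
finger_force: 0.0
[307.2109408  295.98226446] [0.52101888 0.15631509 0.075     ] [0.51478194 0.23847775 0.075     ]
```

View pics/d.png

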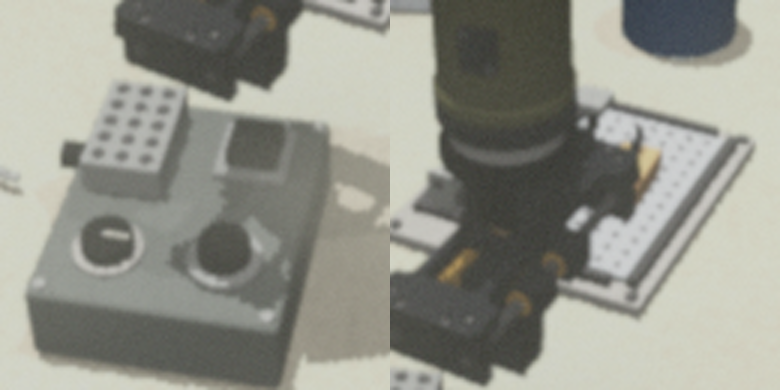

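The fingers are above the square key, which is at crop (257,145). The round key is at (222,248) and clear. I'll shift about 4 mm in y and descend.

```bash
python3 -m jog '[[[-0.001,0.0045,0.02,0,0,0],[0,0,0.02,0,0,0],[0,0,0.006,0,0,0],[0,0,0,0,0,0]]]'; python3 -m jog '[[[0,0,0.006,0,0,0],[0,0,0.005,0,0,0],[0,0,0.002,0,0,0],[0,0,0,0,0,0]]]'
```

```text
clock: 9.38
tool_pos: [0.5224, 0.1524, 0.0805]
eef_rot: [0.125, 0.992, -0.0, -0.0]
contact_force: [-0.2, 0.3, 0.0]
opening: 0.005
finger_force: 0.0
clock: 9.88
tool_pos: [0.5232, 0.1532, 0.0693]
eef_rot: [0.124, 0.992, 0.0, 0.001]
contact_force: [-1.6, -2.2, 19.0]
opening: 0.006
finger_force: 9.0
```

```bash
python3 -m jog '[[[0,0,0.0005,0,0,0],[0,0,0,0,0,0],[0,0,0,0,0,0],[0,0,-0.03,0,0,0],[0,0,-0.04,0,0,0],[0,0,-0.04,0,0,0],[0.05,0,0,0,0,0],[0.05,0,0,0,0,0],[0,0,0,0,0,0],[0,0,0,0,0,0]]]'
python3 - <<'E'
from h import *
f=snapshot("side")["frame"][:,:,::-1]
r=lambda a:cv2.resize(a,None,fx=3,fy=3,interpolation=cv2.INTER_CUBIC)
cv2.imwrite("pics/e.png",np.hstack([r(f[270:400,220:350]),r(f[175:305,265:395])]))
E
```

```text
clock: 11.12
tool_pos: [0.4264, 0.178, 0.177]
eef_rot: [0.124, 0.992, 0.0, 0.001]
contact_force: [0.7, -0.1, 0.8]
opening: 0.005
finger_force: 0.0
```

View pics/e.png

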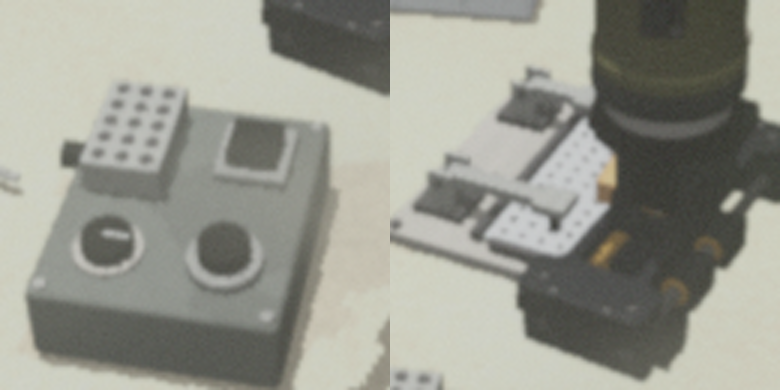

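The square key is back out, the round key and the steel block haven't moved, and the long arm is level. The short arm is mostly hidden here, but it met its stop at z = 49.1 mm with 26 N.

```bash
python3 -c "from plant import *; print(finish_job())"
```

```text
the job is handed in; nothing more can be done
None
```

I pushed the long clamp down level, then the short one, then pressed the square key fully in for about half a second and let it spring back; the job is handed in at about 11 s. The short arm was mostly hidden in the last picture, so its level position rests on the stop contact (z = 49.1 mm, 26 N).

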